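Swivel the spice jar's cap to the spout beside the bowl

ROBOT

A 6-joint arm with a two-finger parallel gripper is mounted at the origin on the work surface. World frame = base frame: x ahead of the robot, y to its left, z up, the work surface at z = 0. Lengths are in mm, angles in rad, forces in N, time in s.
With the tool pointing down it reaches from about 400 to 925 mm from the base axis. Payload 12.5 kg.
Tool frame: the origin (TCP) lies at the very end of the fingers, on their centre line; the grasp point (between the pads) lies 19 mm behind it (env.grip_point_offset is the distance from the TCP to the grasp point, in mm); z points along the fingers, y is the direction in which the jaws open and shut (so a half turn about z gives the same grasp; the last joint's range is limited). The gripper opens to 95 mm and grips with 3 to 60 N. Pads are 20 mm wide; open, the fingers measure 119 mm over their backs; the gripper's body (75 mm by 180 mm) begins 59 mm behind the grasp point.
Start: joints at [-1.436, 0.491, 1.559, -0, 1.092, -0.106], TCP at [149.072, -606.98, 214.661] pointing down, gripper open.
Joint ranges: [-3.1, 3.1], [-0.84, 2.19], [0.05, 2.79], [-1.13, 4.28], [0.06, 2.93], [-2.69, 2.69]. Speed limits (rad/s): [2.22, 2.22, 2.79, 3.14, 3.14, 3.14].

INTERFACE

Orientations are given as [roll, pitch, yaw] about the fixed x, y, z axes, in that order (R = Rz(yaw) Ry(pitch) Rx(roll)).
In Python, from cell import env gives the robot as it stands.
- The arm moves only by the tool drive_tool, never from a script. Its argument "commands" is a list of rows, each an object of numbers: "dx", "dy", "dz": the shift along the world's x, y, z in mm; "yaw": the turn about the world's z in degrees. In form: [{"dx": .., "dy": .., "dz": .., "yaw": ..}, ...]. A call has 1 to 5 rows; each row shifts and turns the commanded pose from where the row before left it; what a row does not reach is not made up. A row lasts 1/12 s, in which the tool goes at most 41.7 mm and 7.16 degrees, less where a joint would pass 70% of its speed; a pose out of reach is approached as far as the arm can. A call with a gripper value outside its range is refused whole. "grip" is the opening, from 0 (shut) to 1 (fully open), set as the call begins (left out, the last holds). The fingers move at their own pace and stop on an object; the grip force is fixed at half the most. Time passes only in rows, so rows that do not move let the fingers close. It gives the time, the measured TCP pose, the force and the opening at its end, in the units of the state.
- env.state(): the state, without advancing time (a new reading comes with each control period).
- env.read_camera(name): name is "scene" or "top" or "wrist"; returns the picture (480x640x3 uint8, red, green, blue); there is no depth.
- env.calibration(name): a dict with "intrinsics" (3x3 intrinsics, pixels), "rvec" (rotation vector, rad) and "tvec" (3), from world to camera coordinates, as OpenCV has them. Camera axes: x right, y down, z forward; pixel columns grow to the right and rows downward; lengths in mm; the calibration is good to about 2 mm. A picture is of the moment at which its call begins: read the wrist's pose just before it. calibration takes no time and is no camera call; for the wrist camera it gives the pose at the moment of the call.
- env.job_done(): hands the job in, once; it reports no verdict.
Trained networks look in the newest picture that a camera, given by its name, has taken for a name from the list of things; names that differ only in an ending like _2 or _b are one class to them, and where a whole thing is asked for, a point or a joint stands for the part that bears it (a point fixed in the world has none). Each returns a list of dicts, best first, with "conf" (0 to 1); they miss things now and then, are a little off and sometimes report something else, mostly with a low value. They report only what shows in the picture. A call takes as long as a camera call. They do not tell look-alikes from the thing itself.
- env.trace(query, camera): "pixels" (480x640 bool, what is visible of it) and "pixel" ([column, row] in pixels, amid what is visible of it).
- env.place_of(query, camera): "pixel" ([column, row] in pixels: a listed point, or the origin of a listed thing).
The state is a dict: "t": time; "joints": joint angles; "qvel": joint speeds; "tau": joint torques, N m; "eef_pos": TCP position; "tcp_rot": TCP orientation; "ft_force": force on the tool from outside, world axes, zero at the start; "moment": the same for the moment, N m; "opening": opening from 0.0 (shut) to 1.0 (fully open).
Only numpy, scipy, OpenCV 4.12 (cv2) and the standard library are available. Lean on these libraries where they do the work, as an engineer would, in place of code of your own. Each camera call takes 0.05 s, during which the arm holds its last target.

TASK

The amber spice jar with two pouring spouts is to be poured into the white melamine bowl. Turn its swivel cap so that the cap's opening sits squarely over the spout on the bowl's side, not the one on the saucepan's side, then let go of it. Leave the bowl standing where it is.

Things in the scene. Friction and masses are not known exactly. Their poses are not given: they have to be found in the camera images.
- jar: Squat amber jar, 82 mm wide, in a steel foot 112 mm wide screwed to the table. Origin on its axis at table height, z up; x points roughly away from the robot. Two equal black spouts, 28 mm wide, reach out under the cap to 68 mm from the axis, 80 mm high: at +60 deg (its +y side) and -60 deg (-y side) from x, seen from above. Wanted: the spout on the side (+y or -y) where the bowl is.
- swivel_cap (a joint): Cap angle about the jar's upright axis, rad, growing anticlockwise seen from above. 0: opening along the jar's x axis, midway between the spouts; +1.047: over the +y spout; -1.047: over the -y spout. Starts within 0.3 of 0; stops at -1.7 and 1.7. Friction of 0.06 N m holds it where it is left.
- cap_grip (a point): Grip point: centre of the upright fin across the aluminium cap, on the axis, 102.5 mm above the table. Fin 12 mm thick, 46 long, 26 high (top at 116 mm). Cap 76 mm across, top face at 90 mm, with one opening 14 x 24 mm centred 23 mm from the axis. Turns with the cap: x across the fin, towards the opening; y along the fin; z up.
- bowl: Loose white melamine bowl, 150 mm across the rim, 60 mm high, about 180 g; origin at the centre of its underside. It stands to the left or the right of the jar; an aluminium saucepan with a black handle (166 mm across, 78 mm high) stands on the other side.
Not all that is in view belongs to the job. Leave any red or yellow look-alike of the jar alone.

How it is judged:
By the outcome, as a careful person would: the job done as asked, in the order asked, and still so for the second after the job is handed in, with the robot touching nothing.
It also fails if it takes over 32 s, if anything falls off the work surface, if the arm or the gripper's body presses on something with over 40 N, if the wrist force passes 120 N, or if a joint passes its speed limit or range.

## Working session

There is one attempt and no reset: what is moved stays moved. The work goes in short steps, Python scripts to look and compute and a tool call to move; the robot and the scene stay as the last step left them, time stands still between calls to the robot, and variables do not carry over. Pictures are saved under pics/ and viewed, and the job is handed in when it is done.

Besides the shell and the picture viewer there is one more tool, called after "Call:" as name(argument=value, ...) on one line, values as JSON. drive_tool: Moves the arm, as the interface text tells. Its arguments: {"type":"object","properties":{"commands":{"type":"array"},"grip":{"type":"number"}},"required":["commands"]}

```bash
mkdir -p pics; ls; python3 - <<'E'
from cell import env
import cv2
for n in ["scene","top"]:
    im=env.read_camera(n); cv2.imwrite(f"pics/{n}0.png",im[:,:,::-1])
    for q in ["jar","swivel_cap","cap_grip","bowl"]:
        try:
            print(n,q,[(d['pixel'],d['conf']) for d in env.place_of(q,n)])
        except Exception as e: print(q,e)
print(env.state())
E
```

```text
pics
scene jar [([187.9, 198.1], 0.94), ([306.6, 312.9], 0.89), ([241.9, 236.8], 0.7)]
swivel_cap it knows: bowl, cap_grip, jar
scene cap_grip [([302.9, 285.3], 0.86), ([179.9, 168.8], 0.83), ([360.5, 210.5], 0.75), ([238.0, 211.2], 0.68)]
scene bowl [([472.4, 347.6], 0.89)]
top jar [([288.3, 286.4], 0.96), ([412.9, 299.8], 0.81), ([351.0, 201.6], 0.73)]
swivel_cap it knows: bowl, cap_grip, jar
top cap_grip [([354.8, 197.2], 0.92), ([420.5, 299.0], 0.92), ([284.7, 287.8], 0.65)]
top bowl [([197.0, 151.2], 0.87)]
{'t': 0.4, 'joints': array([-1.43557180e+00,  4.91005711e-01,  1.55899425e+00,  1.86079056e-05,
        1.09171626e+00, -1.05616277e-01]), 'qvel': array([-0.00063644, -0.00090869, -0.00065332,  0.00042445,  0.00103814,
        0.00021899]), 'tau': array([-1.19643755e-03, -6.11916375e+01, -2.58177048e+01,  6.92588417e-02,
        4.52682807e-02, -3.14313218e-05]), 'eef_pos': array([ 149.08683854, -606.92571729,  214.56274054]), 'tcp_rot': array([-3.14147152e+00, -2.94459542e-05,  2.40832220e-01]), 'ft_force': array([-0.06049593,  0.5481981 , -0.25592302]), 'moment': array([0.03658263, 0.00538106, 0.00691845]), 'opening': 1.0014437055107028}
```

View pics/scene0.png

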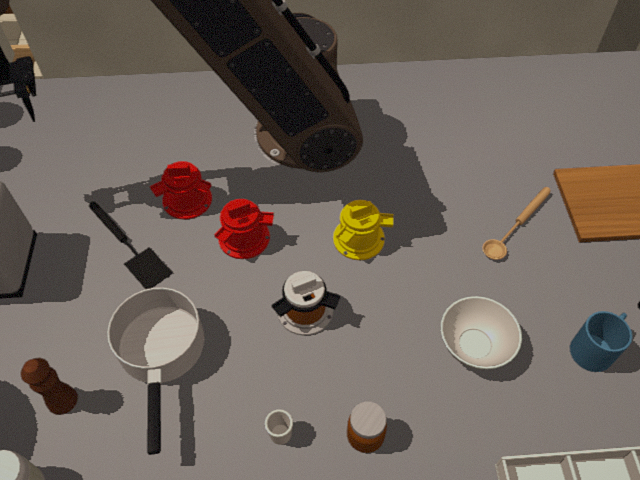

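View pics/top0.png

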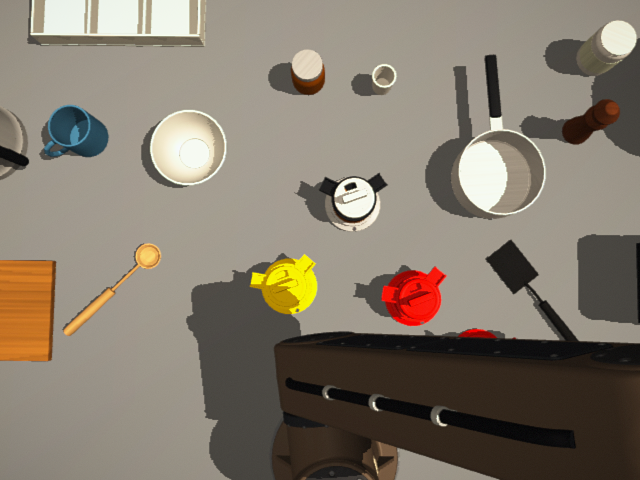

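The top view shows the real amber jar at about (354,197) and the bowl at (188,148), on the robot's left (+y). The pan is at (497,175) on the right. The other jars are red or yellow look-alikes. Next I measure the jar and cap.

```bash
cat > h.py <<'E'
from cell import env
import numpy as np, cv2
def cam(n):
    c=env.calibration(n); K=np.array(c['intrinsics'],float);R=cv2.Rodrigues(np.array(c['rvec'],float))[0];t=np.array(c['tvec'],float).ravel();return K,R,t
def back(n,px,z,C=None):
    K,R,t=C or cam(n); d=R.T@np.linalg.solve(K,np.array([px[0],px[1],1.])); o=-R.T@t; return o+d*(z-o[2])/d[2]
def proj(n,P,C=None):
    K,R,t=C or cam(n); p=K@(R@np.array(P,float)+t); return p[:2]/p[2]
def rect(n,im,c,half,z,s,C=None):
    # output: x world up, y world left ; s px per mm
    N=int(2*half*s); C=C or cam(n)
    pts=np.float32([[0,0],[N,0],[N,N],[0,N]])
    src=np.float32([proj(n,[c[0]+half-v/s,c[1]+half-u/s,z],C) for u,v in pts])
    return cv2.warpPerspective(im,cv2.getPerspectiveTransform(pts,src),(N,N),flags=cv2.INTER_CUBIC|0)
E
python3 - <<'E'
from h import *
print('grip top',back('top',[354.8,197.2],102.5),'jar',back('top',[351,201.6],0))
print('scene',back('scene',[302.9,285.3],102.5),back('scene',[306.6,312.9],0))
print('bowl',back('top',[197,151.2],0),back('scene',[472.4,347.6],0))
c=back('top',[354.8,197.2],102.5)
im=cv2.imread('pics/top0.png'); K,R,t=cam('top')
print(-R.T@t, K[0,0])
a=rect('top',im,c,90,90,3.3333) if 0 else None
def warp(n,im,z):
    half=90;s=4;N=720
    pts=np.float32([[0,0],[N,0],[N,N],[0,N]])
    src=np.float32([proj(n,[c[0]+half-v/s,c[1]+half-u/s,z]) for u,v in pts])
    return cv2.warpPerspective(im,cv2.getPerspectiveTransform(src,pts),(N,N),flags=cv2.INTER_CUBIC)
o=np.hstack([cv2.resize(warp('top',im,90),(400,400)),cv2.resize(warp('scene',cv2.imread('pics/scene0.png'),90),(400,400))])
for k in (200,600): cv2.drawMarker(o,(k,200),(0,0,255),0,10)
cv2.imwrite('pics/rect0.png',o)
for n in('top','scene'):
  for q in ('jar','cap_grip'):
    for d in env.trace(q,n): 
        m=d['pixels']; print(n,q,d['pixel'],d['conf'],m.sum())
E
```

```text
grip top [500.24897373 -32.30562268 102.5       ] jar [506.86572606 -29.30812554   0.        ]
scene [506.66233441 -32.87195502 102.5       ] [509.66719275 -28.18460798   0.        ]
bowl [607.92676274 288.21653605   0.        ] [608.85852253 287.92432077   0.        ]
[ 336.92883977   16.23016586 1165.35849019] 575.2401106693324
top jar [288.2, 282.1] 0.72 2620
top jar [478.1, 335.9] 0.67 280
top jar [413.8, 297.1] 0.6 2680
top jar [351.1, 198.3] 0.57 2677
top cap_grip [285.2, 285.6] 0.97 1222
top cap_grip [352.7, 197.2] 0.95 1277
top cap_grip [420.1, 298.5] 0.82 1288
scene jar [360.3, 229.3] 0.94 2563
scene jar [307.2, 306.0] 0.88 3034
scene jar [240.7, 229.6] 0.67 2626
scene jar [178.9, 191.3] 0.64 2503
scene cap_grip [180.2, 175.4] 0.97 799
scene cap_grip [356.2, 214.0] 0.91 864
scene cap_grip [237.4, 214.7] 0.9 904
scene cap_grip [302.0, 290.8] 0.8 1066
```

View pics/rect0.png

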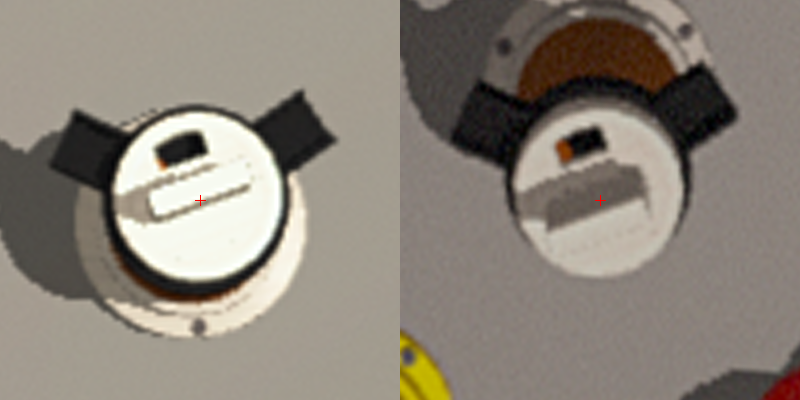

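Call:
drive_tool(commands=[{"dx":20,"dy":33,"dz":0,"yaw":5.5},{"dx":20,"dy":33,"dz":0,"yaw":5.5},{"dx":20,"dy":33,"dz":0,"yaw":5.5},{"dx":20,"dy":33,"dz":0,"yaw":5.5},{"dx":20,"dy":33,"dz":0,"yaw":5.5}], grip=1)

```text
t: 1.02
eef_pos: [249.6, -440.4, 214.7]
tcp_rot: [3.141, 0.0, 0.725]
ft_force: [0.8, 0.3, 0.3]
opening: 1.002
```

Call:
drive_tool(commands=[{"dx":20,"dy":33,"dz":0,"yaw":5.5},{"dx":20,"dy":33,"dz":0,"yaw":5.5},{"dx":20,"dy":33,"dz":0,"yaw":5.5},{"dx":20,"dy":33,"dz":0,"yaw":5.5},{"dx":20,"dy":33,"dz":0,"yaw":5.5}])

```text
t: 1.43
eef_pos: [349.7, -275.3, 214.9]
tcp_rot: [3.141, 0.0, 1.205]
ft_force: [-0.1, -0.9, 0.4]
opening: 1.003
```

Call:
drive_tool(commands=[{"dx":20,"dy":33,"dz":0,"yaw":5.5},{"dx":20,"dy":33,"dz":0,"yaw":5.5},{"dx":20,"dy":33,"dz":0,"yaw":5.5},{"dx":0,"dy":0,"dz":0,"yaw":5.5},{"dx":0,"dy":0,"dz":0,"yaw":5.5}])

```text
t: 1.85
eef_pos: [410.0, -176.0, 214.8]
tcp_rot: [3.141, 0.0, 1.69]
ft_force: [0.4, 0.1, -0.8]
opening: 1.003
```

```bash
python3 - <<'E'
from h import *
K,R,t=cam('wrist'); print(-R.T@t, R[2], K[0,0])
im=env.read_camera('wrist'); cv2.imwrite('pics/w1.png',im[:,:,::-1])
print(proj('wrist',[504,-31,90]))
E
```

```text
[401.05536239 -95.85287155 385.2222343 ] [ 0.03429184 -0.28190351 -0.95882975] 356.07408159847085
[466.77964595  63.39383334]
```

View pics/w1.png

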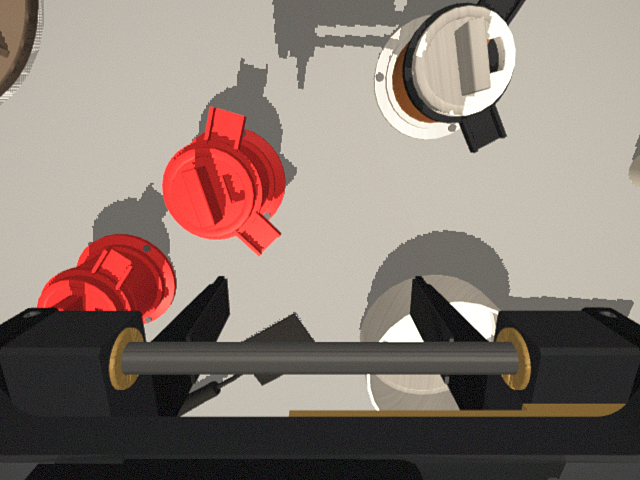

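Call:
drive_tool(commands=[{"dx":30,"dy":12,"dz":0,"yaw":6},{"dx":32,"dy":12,"dz":0,"yaw":5.5},{"dx":32,"dy":12,"dz":0,"yaw":0},{"dx":0,"dy":0,"dz":0,"yaw":0}])

```text
t: 2.23
eef_pos: [507.1, -141.1, 214.6]
tcp_rot: [3.139, 0.001, 1.88]
ft_force: [-0.5, -0.4, -1.0]
opening: 0.997
```

```bash
python3 - <<'E'
from h import *
C=cam('wrist'); im=env.read_camera('wrist')[:,:,::-1].copy(); cv2.imwrite('pics/w2.png',im)
np.savez('w2.npz',K=C[0],R=C[1],t=C[2])
print(env.state()['eef_pos'],env.state()['tcp_rot'],proj('wrist',[504,-31,90],C))
for q in('cap_grip','jar'): print(q,[(d['pixel'],d['conf'],back('wrist',d['pixel'],102.5 if q=='cap_grip' else 0,C)) for d in env.place_of(q,'wrist')])
c=[504,-31]
def warp(z,half=90,N=600):
    s=N/2/half
    pts=np.float32([[0,0],[N,0],[N,N],[0,N]])
    src=np.float32([proj('wrist',[c[0]+half-v/s,c[1]+half-u/s,z],C) for u,v in pts])
    return cv2.warpPerspective(im,cv2.getPerspectiveTransform(src,pts),(N,N),flags=cv2.INTER_CUBIC)
o=warp(90);cv2.drawMarker(o,(300,300),(0,0,255),0,10);cv2.imwrite('pics/w2r90.png',o)
o=warp(80);cv2.drawMarker(o,(300,300),(0,0,255),0,10);cv2.imwrite('pics/w2r80.png',o)
E
```

```text
[ 504.79078854 -141.41971087  214.24847437] [3.14126067e+00 5.49375555e-05 1.88073521e+00] [357.5925862  101.68935874]
cap_grip [([358.3, 99.5], 0.87, array([503.09837043, -30.81732151, 102.5       ])), ([80.6, 178.2], 0.57, array([ 314.78512923, -151.72933462,  102.5       ]))]
jar [([348.9, 108.4], 0.9, array([504.15984226, -29.58424898,   0.        ])), ([20.2, 243.5], 0.85, array([ 198.02714261, -277.98666548,    0.        ])), ([143.0, 167.5], 0.72, array([ 315.35488528, -151.97799174,    0.        ]))]
```

View pics/w2.png

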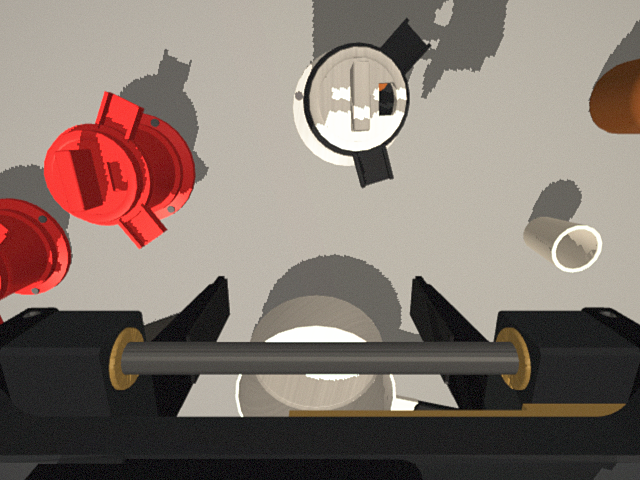

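View pics/w2r90.png

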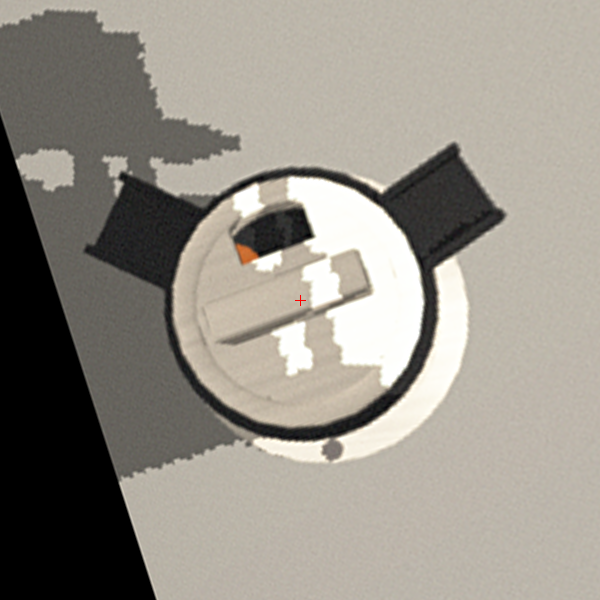

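View pics/w2r80.png

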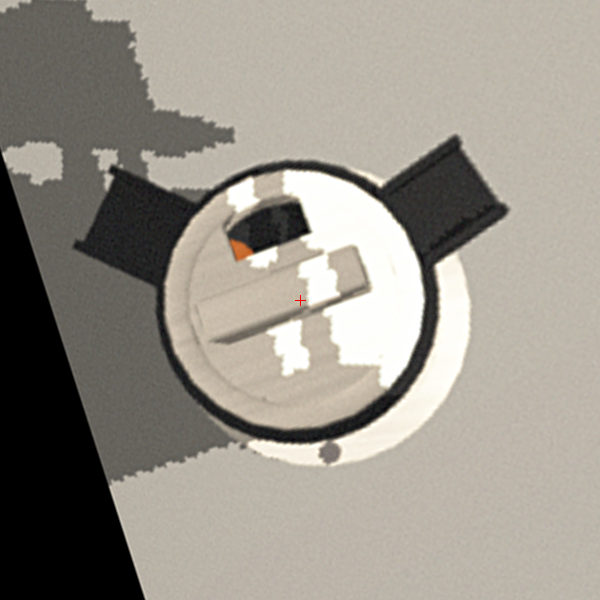

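Call:
drive_tool(commands=[{"dx":0,"dy":37,"dz":0,"yaw":1.7},{"dx":0,"dy":37,"dz":0,"yaw":0},{"dx":0,"dy":37,"dz":0,"yaw":0},{"dx":0,"dy":0,"dz":-25,"yaw":0},{"dx":0,"dy":0,"dz":-25,"yaw":0}])

```text
t: 2.8
eef_pos: [502.8, -30.0, 165.5]
tcp_rot: [3.138, 0.002, 1.912]
ft_force: [0.9, -0.1, -0.9]
opening: 0.999
```

Call:
drive_tool(commands=[{"dx":0,"dy":0,"dz":-25,"yaw":0},{"dx":0,"dy":0,"dz":-20,"yaw":0},{"dx":0,"dy":0,"dz":0,"yaw":0},{"dx":0,"dy":0,"dz":0,"yaw":0}])

```text
t: 3.13
eef_pos: [502.3, -31.6, 119.7]
tcp_rot: [-3.14, -0.001, 1.909]
ft_force: [-0.3, 0.4, 0.5]
opening: 0.999
```

Call:
drive_tool(commands=[{"dx":0.5,"dy":0.5,"dz":-12,"yaw":0},{"dx":0,"dy":0,"dz":-8,"yaw":0},{"dx":0,"dy":0,"dz":-5,"yaw":0},{"dx":0,"dy":0,"dz":0,"yaw":0}])

```text
t: 3.47
eef_pos: [503.3, -30.7, 94.6]
tcp_rot: [-3.141, -0.0, 1.911]
ft_force: [-0.3, -0.7, 0.3]
opening: 1.0
```

Call:
drive_tool(commands=[{"dx":0,"dy":0,"dz":0,"yaw":0},{"dx":0,"dy":0,"dz":0,"yaw":0},{"dx":0,"dy":0,"dz":0,"yaw":0},{"dx":0,"dy":0,"dz":0,"yaw":0},{"dx":0,"dy":0,"dz":0,"yaw":0}], grip=0)

```text
t: 3.88
eef_pos: [503.7, -30.5, 94.9]
tcp_rot: [3.141, 0.0, 1.911]
ft_force: [0.7, 0.3, 0.7]
opening: 0.706
```

Call:
drive_tool(commands=[{"dx":0,"dy":0,"dz":0,"yaw":0},{"dx":0,"dy":0,"dz":0,"yaw":0},{"dx":0,"dy":0,"dz":0,"yaw":0},{"dx":0,"dy":0,"dz":0,"yaw":0},{"dx":0,"dy":0,"dz":0,"yaw":0}])

```text
t: 4.3
eef_pos: [503.6, -30.5, 94.6]
tcp_rot: [3.142, -0.0, 1.911]
ft_force: [-0.3, -0.2, -0.4]
opening: 0.353
```

```bash
python3 -c "
from cell import env
s=env.state();print(s)"
```

```text
{'t': 4.3, 'joints': array([-1.91461607e-01,  4.91101059e-01,  1.97481801e+00,  6.74934724e-05,
        6.75625952e-01, -5.31742029e-01]), 'qvel': array([-0.00173581,  0.00054026, -0.00017286, -0.00086357, -0.00067074,
        0.00039456]), 'tau': array([ 4.62878292e-03, -5.21258712e+01, -1.66996068e+01,  3.32009036e-02,
        7.34708947e-02,  1.01244721e-04]), 'eef_pos': array([503.56780687, -30.47125216,  94.62931788]), 'tcp_rot': array([ 3.14153019e+00, -1.22314911e-05,  1.91102408e+00]), 'ft_force': array([-0.34897907, -0.21466433, -0.40042927]), 'moment': array([-0.00084593, -0.11499122,  0.04424281]), 'opening': 0.3533441459307891}
```

Call:
drive_tool(commands=[{"dx":0,"dy":0,"dz":0,"yaw":0},{"dx":0,"dy":0,"dz":0,"yaw":0},{"dx":0,"dy":0,"dz":0,"yaw":0},{"dx":0,"dy":0,"dz":0,"yaw":0},{"dx":0,"dy":0,"dz":0,"yaw":0}])

```text
t: 4.72
eef_pos: [503.0, -30.6, 94.6]
tcp_rot: [-3.141, -0.0, 1.911]
ft_force: [-3.7, -2.1, 2.8]
opening: 0.124
```

Call:
drive_tool(commands=[{"dx":0,"dy":0,"dz":0,"yaw":0},{"dx":0,"dy":0,"dz":0,"yaw":0}])

```text
t: 4.88
eef_pos: [503.1, -30.6, 94.6]
tcp_rot: [-3.141, -0.0, 1.911]
ft_force: [-4.9, -2.6, 3.0]
opening: 0.127
```

Call:
drive_tool(commands=[{"dx":0,"dy":0,"dz":0,"yaw":4},{"dx":0,"dy":0,"dz":0,"yaw":5},{"dx":0,"dy":0,"dz":0,"yaw":5},{"dx":0,"dy":0,"dz":0,"yaw":5},{"dx":0,"dy":0,"dz":0,"yaw":5}])

```text
t: 5.3
eef_pos: [503.1, -30.5, 94.6]
tcp_rot: [-3.141, -0.001, 2.334]
ft_force: [-4.2, -2.0, 3.5]
opening: 0.125
```

Call:
drive_tool(commands=[{"dx":0,"dy":0,"dz":0,"yaw":5},{"dx":0,"dy":0,"dz":0,"yaw":5},{"dx":0,"dy":0,"dz":0,"yaw":5},{"dx":0,"dy":0,"dz":0,"yaw":4},{"dx":0,"dy":0,"dz":0,"yaw":2.5}])

```text
t: 5.72
eef_pos: [503.2, -30.5, 94.6]
tcp_rot: [-3.141, -0.001, 2.709]
ft_force: [-3.6, -2.1, 3.4]
opening: 0.125
```

Call:
drive_tool(commands=[{"dx":0,"dy":0,"dz":0,"yaw":0},{"dx":0,"dy":0,"dz":0,"yaw":0},{"dx":0,"dy":0,"dz":0,"yaw":0}])

```text
t: 5.97
eef_pos: [503.2, -30.5, 94.6]
tcp_rot: [-3.141, -0.001, 2.703]
ft_force: [-3.8, -1.7, 3.5]
opening: 0.124
```

Turned to tool yaw 2.703 (target 2.705). I let go, rise and look.

Call:
drive_tool(commands=[{"dx":0,"dy":0,"dz":0,"yaw":0},{"dx":0,"dy":0,"dz":0,"yaw":0},{"dx":0,"dy":0,"dz":0,"yaw":0},{"dx":0,"dy":0,"dz":0,"yaw":0},{"dx":0,"dy":0,"dz":0,"yaw":0}], grip=1)

```text
t: 6.38
eef_pos: [503.8, -30.4, 94.6]
tcp_rot: [3.141, 0.0, 2.705]
ft_force: [-0.8, -0.3, 0.8]
opening: 0.416
```

Call:
drive_tool(commands=[{"dx":0,"dy":0,"dz":0,"yaw":0},{"dx":0,"dy":0,"dz":0,"yaw":0},{"dx":0,"dy":0,"dz":0,"yaw":0},{"dx":0,"dy":0,"dz":0,"yaw":0},{"dx":0,"dy":0,"dz":8,"yaw":0}])

```text
t: 6.8
eef_pos: [503.0, -30.4, 101.9]
tcp_rot: [-3.141, -0.002, 2.705]
ft_force: [-0.3, 0.3, 0.1]
opening: 0.769
```

Call:
drive_tool(commands=[{"dx":0,"dy":0,"dz":22,"yaw":0},{"dx":0,"dy":0,"dz":30,"yaw":0},{"dx":0,"dy":0,"dz":30,"yaw":0},{"dx":0,"dy":0,"dz":30,"yaw":0},{"dx":0,"dy":0,"dz":0,"yaw":0}])

```text
t: 7.22
eef_pos: [505.3, -30.8, 220.3]
tcp_rot: [3.14, 0.008, 2.705]
ft_force: [0.8, 0.9, 0.4]
opening: 0.998
```

```bash
python3 - <<'E'
from h import *
K,R,t=cam('wrist'); print(-R.T@t,R[2],proj('wrist',[503,-30.5,90])); print(env.state()['eef_pos'])
E
```

```text
[431.82012243   3.80723663 390.05903929] [ 0.26520052 -0.12109652 -0.95655858] [317.41887001 227.62536312]
[505.34533552 -30.76058026 220.30582976]
```

Call:
drive_tool(commands=[{"dx":30,"dy":-14,"dz":0,"yaw":0},{"dx":30,"dy":-14,"dz":0,"yaw":0},{"dx":20,"dy":-10,"dz":0,"yaw":0},{"dx":0,"dy":0,"dz":0,"yaw":0},{"dx":0,"dy":0,"dz":0,"yaw":0}])

```text
t: 7.63
eef_pos: [583.7, -68.8, 214.2]
tcp_rot: [-3.142, -0.001, 2.705]
ft_force: [-0.5, -0.4, 0.6]
opening: 0.999
```

```bash
cat > look.py <<'E'
from h import *
import sys
tag=sys.argv[1]; n=sys.argv[2]
C=cam(n); im=env.read_camera(n)[:,:,::-1].copy(); cv2.imwrite(f'pics/{tag}.png',im)
c=[503,-30.5]
def warp(z,half=75,N=600):
    s=N/2/half
    pts=np.float32([[0,0],[N,0],[N,N],[0,N]])
    src=np.float32([proj(n,[c[0]+half-v/s,c[1]+half-u/s,z],C) for u,v in pts])
    return cv2.warpPerspective(im,cv2.getPerspectiveTransform(src,pts),(N,N),flags=cv2.INTER_CUBIC)
for z in (80,90,116):
    o=warp(z); cv2.drawMarker(o,(300,300),(0,0,255),0,10); cv2.imwrite(f'pics/{tag}_{z}.png',o)
E
python3 look.py w3 wrist
```

```text
(no output)
```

View pics/w3_90.png

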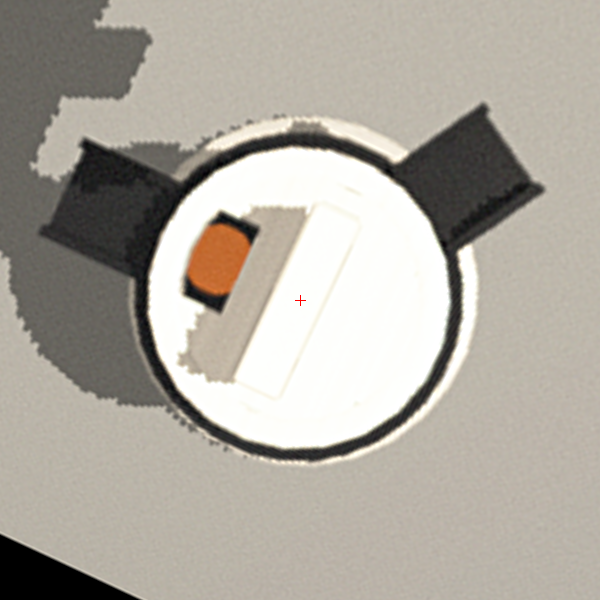

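View pics/w3_80.png

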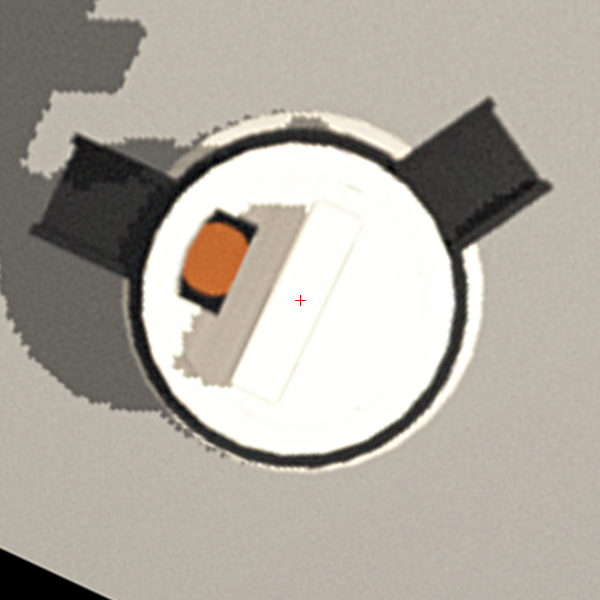

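View pics/w3_116.png

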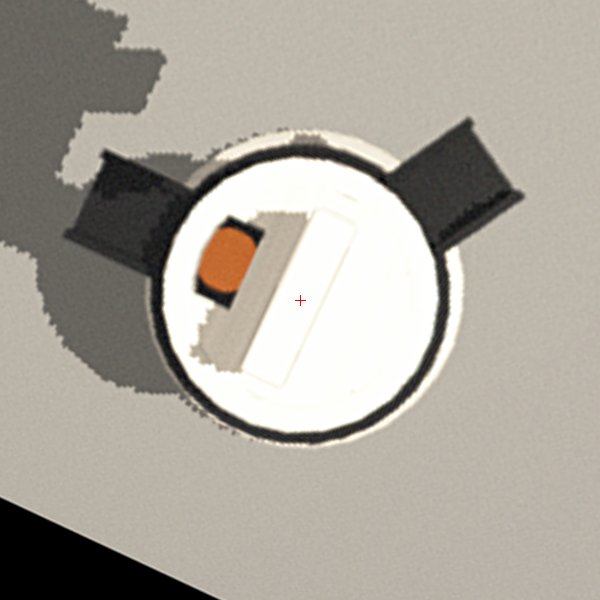

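View pics/w3.png

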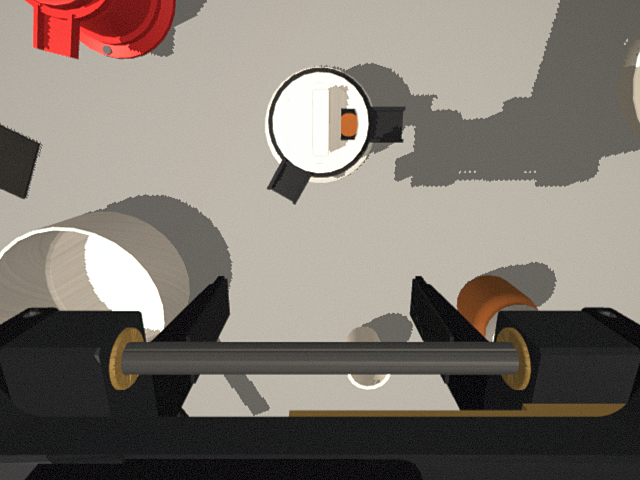

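The wrist view shows the opening in line with the left (+y) spout, within about 1°. I refine this with edge fits and check the bowl.

```bash
cat > fit.py <<'E'
from h import *
from scipy.optimize import minimize
n='wrist'
K,R,t=C=cam(n); im=env.read_camera(n)[:,:,::-1].copy(); 
g=cv2.GaussianBlur(cv2.cvtColor(im,cv2.COLOR_BGR2GRAY).astype(np.float32),(0,0),1.0)
gx=cv2.Sobel(g,cv2.CV_32F,1,0)/8;gy=cv2.Sobel(g,cv2.CV_32F,0,1)/8; mag=np.hypot(gx,gy)
def score(segs):
    P=np.vstack([np.linspace(a,b,60) for a,b in segs]); q=(K@(R@P.T+t[:,None])); q=(q[:2]/q[2]).astype(np.float32)
    v=cv2.remap(mag,q[0],q[1],cv2.INTER_LINEAR); return np.mean(np.minimum(v,25))
def rotz(p,a,c): 
    p=np.array(p,float);return np.array([c[0]+p[0]*np.cos(a)-p[1]*np.sin(a),c[1]+p[0]*np.sin(a)+p[1]*np.cos(a),p[2]])
def jar(x):
    s=[]
    for sg in(1,-1):
        a=np.radians(x[2])+sg*np.pi/3
        pts=[(45,14,80),(68,14,80),(68,-14,80),(45,-14,80)]
        q=[rotz(p,a,x) for p in pts]; s+=list(zip(q[:-1],q[1:]))
    return s
def hole(x):
    q=[rotz(p,np.radians(x[2]),x) for p in [(16,12,90),(30,12,90),(30,-12,90),(16,-12,90)]]
    return list(zip(q,q[1:]+q[:1]))
def fin(x):
    q=[rotz(p,np.radians(x[2]),x) for p in [(6,23,116),(6,-23,116),(-6,-23,116),(-6,23,116)]]
    return list(zip(q,q[1:]+q[:1]))
for nm,f,a0 in(('jar',jar,5),('hole',hole,65),('fin',fin,65)):
    best=None
    for a in np.arange(a0-6,a0+6.1,1.):
        for dx in(-1.5,0,1.5):
            for dy in(-1.5,0,1.5):
                r=minimize(lambda x:-score(f(x)),[503+dx,-30.5+dy,a],method='Nelder-Mead',options=dict(initial_simplex=np.array([503+dx,-30.5+dy,a])+np.array([[0,0,0],[.8,0,0],[0,.8,0],[0,0,1]])))
                if best is None or r.fun<best.fun: best=r
    print(nm,best.x.round(2),best.fun)
im2=env.read_camera('top'); cv2.imwrite('pics/top3.png',im2[:,:,::-1])
for q in('bowl','jar'): print(q,[(d['pixel'],d['conf']) for d in env.place_of(q,'top')])
E
python3 fit.py
```

```text
jar [502.96 -30.     4.57] -21.971216201782227
hole [503.71 -30.65  65.94] -21.498165130615234
fin [504.4 -30.8  65. ] -7.835493564605713
bowl [([194.5, 153.9], 0.62)]
jar [([285.8, 286.6], 0.81), ([474.5, 356.8], 0.66)]
```

View pics/top3.png

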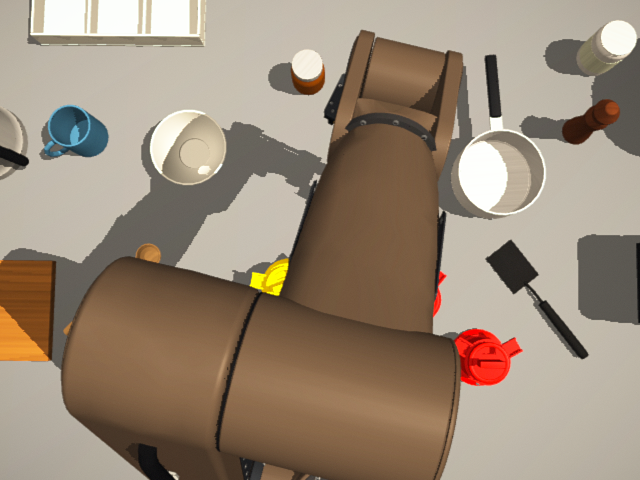

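The bowl is still at (188,148) and the pan at (497,175), both unmoved. The arm is clear of everything at TCP z 214, so I hand in.

```bash
python3 -c "
from cell import env
s=env.state();print(s['t'],s['eef_pos'],s['ft_force'],s['opening']);print(env.job_done())"
```

```text
7.8833 [582.97426757 -68.08525104 214.97226496] [-0.72175847 -1.23256792 -0.08262468] 0.9974112542843184
the job is handed in; nothing more can be done
None
```

I turned the amber jar's cap so its opening sits over the +y spout, on the bowl's side. I then let go, backed the arm off and handed the job in at 7.9 s; no verdict is reported.

- **Cap alignment:** in the last wrist view, edge fits put the +y spout at about 64.6° in the world frame. The cap came out at 65.0° from the fin and 65.9° from the opening. The fin fit was weak. The estimates differ by about 1°, so the cap is about 0.4–1.4° past dead centre, and I left it there.
- **Bowl and saucepan:** both are at the same pixels in the top view before and after, so neither moved. I did not touch the look-alike jars.
- **Forces:** the highest force I saw in the readings was about 6 N, while gripping the fin.
- **Failed check:** the final top view could not confirm the jar, because the arm covered it. There the detector found only the yellow and red look-alikes.

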